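# Vent the bench air unit and snap its outlet cap on

### The arm

A 6-joint arm with a two-finger parallel gripper is mounted at the origin on a cart in front of the work surface, level with it; the furniture and walls round the work are solid. World frame = base frame: x ahead of the robot, y to its left, z up, the work surface at z = 0. Lengths are in mm, angles in rad, forces in N, time in s.
With the tool pointing down it reaches from about 350 to 775 mm from the base axis. Payload 7.3 kg.
Tool frame: the origin (TCP) lies midway between the tips of the shut fingers; the grasp point (between the pads) lies 19 mm behind it; z points along the fingers, y is the line along which they close (so a half turn about z gives the same grasp; the last joint's range is limited). The gripper opens to 92 mm and grips with 3 to 60 N. Pads are 19 mm wide; open, the fingers measure 130 mm over their backs; the gripper's body (75 mm by 190 mm) begins 47 mm behind the grasp point.
Start: joints at [-1.452, 0.342, 1.524, -0, 1.275, -0.146], TCP at [137.423, -506.715, 226.741] pointing down, gripper open.
Joint ranges: [-2.53, 2.53], [-0.77, 2.02], [0.04, 2.7], [-1, 4.14], [0.28, 2.66], [-3.11, 3.11]. Speed limits (rad/s): [2.57, 2.57, 3.14, 3.14, 3.14, 3.14].

### API

Orientations are given as [roll, pitch, yaw] about the fixed x, y, z axes, in that order (R = Rz(yaw) Ry(pitch) Rx(roll)).
In Python, from plant import monitor, optics, workorder gives the robot as it stands. The module is installed in compiled form; this text tells all that it offers.
- The arm moves only by the tool servo_tool, never from a script. Its arguments are lists of equal length, an entry for each row: "linear": the shift along the tool's x, y, z as a fraction of full scale, a list of three; "spin": the turn about the tool's z as a fraction of full scale. In form: {"linear": [[dx, dy, dz], ...], "spin": [spin, ...]}. A call has exactly 8 rows; each row shifts and turns the commanded pose from where the row before left it, along the tool's axes as they then stand; what a row does not reach is not made up. Full scale, the value 1, is 200 mm for a shift and 90 degrees for a turn. A row lasts 1/8 s, in which the tool goes at most 62.5 mm and 10.7 degrees, less where a joint would pass 70% of its speed; a pose out of reach is approached as far as the arm can. A call with a number of a shift or a turn outside -1 to 1 is refused whole. A call with a gripper value outside its range is refused whole. "hand" is the opening, from -1 (shut) to 1 (fully open), set as the call begins (left out, the last holds). The fingers move at their own pace and stop on an object; the grip force is fixed at half the most. Time passes only in rows, so rows that do not move let the fingers close, or fill a call up. It gives the time, the measured TCP pose, the force, the opening and the grip force at its end, in the units of the state.
- monitor.get_obs(): the state, without advancing time (a new reading comes with each control period).
- optics.capture(name): name is "side" or "top"; returns a dict with "frame" (420x560x3 uint8, blue, green, red), "K" (3x3 intrinsics, pixels), "world_to_cam" (4x4, takes a point from world to camera coordinates). Camera axes: x right, y down, z forward; pixel columns grow to the right and rows downward; lengths in mm; the calibration is good to about 2 mm. A picture is of the moment at which its call begins. There is no depth.
- workorder.close_job(): hands the job in; it is judged then, once.
The state is a dict: "time": time; "joint_positions": joint angles; "dq": joint speeds; "tau": joint torques, N m; "tool_pos": TCP position; "tcp_rot": TCP orientation; "contact_force": force on the tool from outside, world axes, zero at the start; "moment": the same for the moment, N m; "grip_width": finger opening in mm; "finger_force": force on a finger pad.
Only numpy, scipy, OpenCV 4.12 (cv2) and the standard library are available. Lean on these libraries where they do the work, as an engineer would, in place of code of your own. Each camera call takes 0.05 s, during which the arm holds its last target. There are 200 camera calls.

### The job

The bench air unit is being shut down for the day. First turn its black pressure knob fully anticlockwise to the end stop, so that the block is without pressure; then pick up the red snap cap, push it straight down onto the upright brass outlet nipple until it clicks, and keep pressing after the force drops so that the cap squeezes the soft seal under it. Finish while still holding the cap pressed down firmly against the seal (do not let go), with the knob still at its stop and the tape measure, marker and pine block left alone.

Things in the scene. Friction and masses are not known exactly. Their poses are not given: they have to be found in the camera images.
- air_unit: fixed air regulator unit: plywood board 126 x 256 x 15 mm, aluminium block 46 x 196 x 42 mm on it (top at 57 mm). Origin: centre of the board's underside, on the table; x to the unit's back, y along the block towards the knob, z up. The round gauge (47 mm) at the front (-x) below the knob follows the knob: its red needle stands on the first mark, lower left, at the end stop
- pressure_knob (a joint): angle of the black ribbed round knob on top of the unit, rad: 0 at the fully anticlockwise end stop, growing clockwise seen from above, to 2.8; it starts between 0.6 and 1.35, turns about the vertical with about 0.06 N m of friction and stays where it is left
- knob_grip (a point): point on the knob's axis, 111 mm above the table, 10 mm below the knob's top; the knob is 43 mm in diameter and 38 mm tall (83 to 121 mm above the table). A white line on its top points to the front (-x of the unit) at the end stop
- nipple_seat (a point): point on the vertical axis of the brass outlet nipple, level with the free top of the seal, 76 mm above the table, 128 mm from the knob's axis along the unit's -y; z up. The nipple ends 21.5 mm above it: a tip of 9 mm diameter widens in a cone to a bead of 21 mm diameter at 8 to 10 mm above the point; below the bead is a 15 mm neck
- outlet_seal (a joint): how far the black soft rubber seal ring round the foot of the nipple (31 mm diameter, 6 mm thick) is squeezed down, m: 0 free, 0.003 at most; it takes 3.5 N per mm
- snap_cap: loose red plastic cap, 46 mm tall, about 60 g, standing mouth down on the table. Origin: centre of the rim; z up. Bore 24 mm wide, 28 mm deep; four sprung lips meet the nipple's cone with the rim about 9.5 mm above nipple_seat. Push force climbs to 5 to 17 N (more when quick), falls as the lips pass the bead (rim 6 to 3 mm above nipple_seat), then the cap pulls itself down to the seal
- cap_grip (a point): point on the cap's axis, 37 mm above its rim: middle of the ribbed head, which is 36 mm in diameter from 28 to 46 mm above the rim and is the place to grip; the slotted skirt below it is 30 mm in diameter
- tape_measure: yellow tape measure, 38 x 78 x 67 mm, bystander; origin at the centre of its underside
- marker: black and white marker pen, 128 mm long, bystander; origin under its middle
- pine_block: pine offcut, 52 x 86 x 38 mm, bystander; origin at the centre of its underside
Not all that is in view belongs to the job. There is more than one size of the snap_cap; the job needs the largest.

How it is judged (in metres and radians):
On the way, in this order (a step that is already met when the one before it is completed fails the run):
1. the pressure knob is at its anticlockwise stop (within 0.08 rad) while the cap is still off the nipple (value of joint pressure_knob below 0.08 rad and distance between snap_cap and nipple_seat above 0.05 m), for 0.2 s.
2. the cap has clicked: its rim is level, centred on the nipple and within 1 mm of the seal, the knob still at its stop (z of snap_cap in the frame of nipple_seat below 0.001 m and horizontal distance between snap_cap and nipple_seat below 0.004 m and angle between snap_cap's own z axis and vertical below 0.12 rad and value of joint pressure_knob below 0.1 rad), for 0.2 s.
At the end, for the whole second after the job is handed in: through the last second the clicked-on cap is level (0.12 rad), centred (4 mm) and pressed down by the fingers (touching with over 2 N), so that the seal stays squeezed by more than 0.8 mm (about 3 N); the knob is within 0.1 rad of its anticlockwise stop (z of snap_cap in the frame of nipple_seat below 0 m and horizontal distance between snap_cap and nipple_seat below 0.004 m and angle between snap_cap's own z axis and vertical below 0.12 rad and value of joint outlet_seal above 0.0008 m and contact force between the fingers and snap_cap above 2 N and value of joint pressure_knob below 0.1 rad); the arm keeps its last pose, push and grip.
It fails at once if a bystander (tape measure, marker or pine block) was moved more than 2 cm (distance of any of tape_measure, marker, pine_block from where it was at the start of the episode above 0.02 m).
It also fails if it takes over 64 s, if anything falls off the work surface, if the arm or the gripper's body presses on something with over 40 N, if the wrist force passes 120 N, or if a joint passes its speed limit or range.

## Working session

There is one attempt and no reset: what is moved stays moved. The work goes in short steps, Python scripts to look and compute and a tool call to move; the robot and the scene stay as the last step left them, time stands still between calls to the robot, and variables do not carry over. Pictures are saved under pics/ and viewed, at most 10 in all, crops included, and the job is handed in when it is done.

Besides the shell and the picture viewer there is one more tool, called after "Call:" as name(argument=value, ...) on one line, values as JSON. servo_tool: Moves the arm, as the interface text tells. Shift numbers are shares of 200 mm and turn numbers shares of 90 degrees, none past 1 either way. Its arguments: {"type":"object","properties":{"linear":{"type":"array","items":{"type":"array","items":{"type":"number","minimum":-1,"maximum":1}}},"spin":{"type":"array","items":{"type":"number","minimum":-1,"maximum":1}},"hand":{"type":"number"}},"required":["linear","spin"]}

```bash
mkdir -p pics && python3 - <<'E'
from plant import monitor, optics
import cv2,pickle
o=monitor.get_obs(); print(o)
d={}
for n in("side","top"):
    c=optics.capture(n); d[n]=c; cv2.imwrite(f"pics/{n}0.png",c["frame"]); print(n,c["K"].tolist(),c["world_to_cam"].round(4).tolist())
pickle.dump(d,open("c0.pkl","wb"))
E
```

```text
{'time': 0.0, 'joint_positions': array([-1.45202947e+00,  3.42720026e-01,  1.52505747e+00, -1.35037035e-06,
        1.27538442e+00, -1.45993640e-01]), 'dq': array([ 0.00034847,  0.0015474 ,  0.00075102, -0.00067967, -0.00065642,
        0.00027511]), 'tau': array([-1.73217118e-04, -4.31237948e+01, -2.44224787e+01,  7.18365703e-02,
        5.58960834e-02, -1.28235056e-04]), 'tool_pos': array([ 137.35476281, -506.27624841,  226.03224601]), 'tcp_rot': array([-3.14003991e+00, -2.27010533e-04,  2.64760712e-01]), 'contact_force': array([0.81913104, 0.05367956, 0.3865559 ]), 'moment': array([-0.0003165 , -0.01424475,  0.03568402]), 'finger_force': 0.0, 'grip_width': 91.64592690395942}
side [[406.70133864215234, 0.0, 279.0323187658308], [0.0, 406.70133864215234, 209.00619146224406], [0.0, 0.0, 1.0]] [[-0.9994, -0.0287, 0.0178, 488.4194], [-0.0296, 0.4917, -0.8703, 76.7284], [0.0162, -0.8703, -0.4922, 1126.0343], [0.0, 0.0, 0.0, 1.0]]
top [[526.715350707045, 0.0, 282.35788526305413], [0.0, 526.715350707045, 214.88342882123055], [0.0, 0.0, 1.0]] [[-0.0068, -1.0, 0.0063, 21.3934], [-0.9896, 0.0058, -0.1434, 484.7926], [0.1433, -0.0072, -0.9896, 1602.3724], [0.0, 0.0, 0.0, 1.0]]
```

View pics/side0.png

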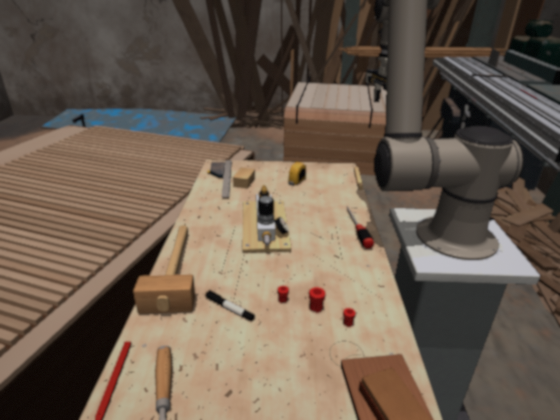

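View pics/top0.png

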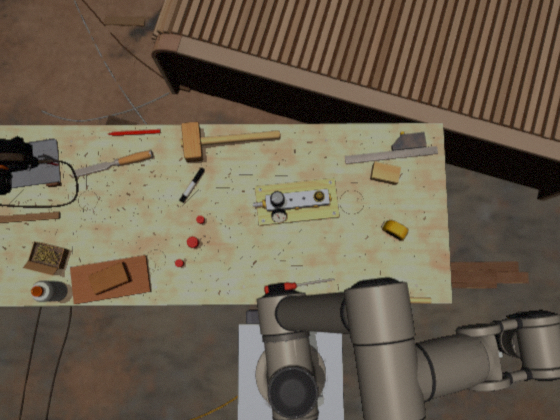

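Side view: three red caps at (283,294), (317,299) and (349,316); in the top view they are at (200,219), (193,242) and (180,263). The middle one looks largest. The red pen and the screwdriver are also red, but neither is a cap. In the top view the unit's knob is near (277,199) and the nipple near (319,197). Next, one close crop.

```bash
python3 - <<'E'
import pickle,cv2,numpy as np
d=pickle.load(open("c0.pkl","rb"))
def crop(n,x,y,w,h,s):
    return cv2.resize(d[n]["frame"][y:y+h,x:x+w],None,fx=s,fy=s,interpolation=cv2.INTER_CUBIC)
a=crop("top",245,175,100,50,8)      # 800x400
b=crop("side",235,180,60,75,4)
b2=crop("top",165,205,50,75,4); c=crop("side",265,270,100,75,4)
cv2.imwrite("pics/m1.png",a)
row=np.hstack([b2,b,]) ; cv2.imwrite("pics/m2.png",np.vstack([np.hstack([b2,c]),np.hstack([b,b*0,crop("top",260,180,30,75,4)*1])[:, :600]]) if False else np.hstack([b2,b,]))
big=np.zeros((600,800,3),np.uint8); big[:300,:200]=b2; big[:300,200:600]=c; big[300:600,:240]=b
cv2.imwrite("pics/m2.png",big)
E
```

```text
(no output)
```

View pics/m1.png

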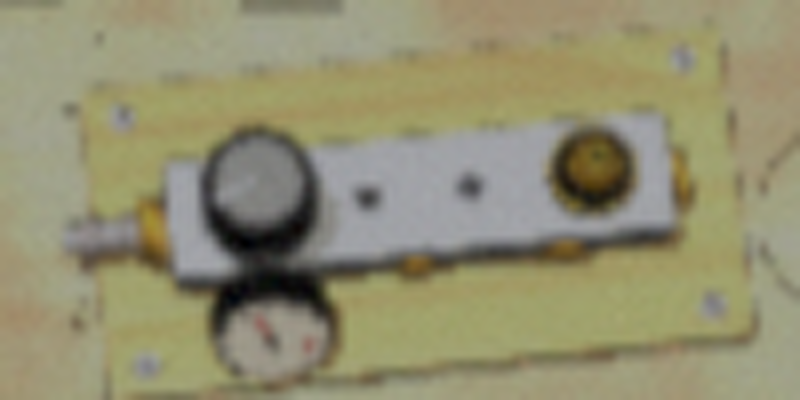

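View pics/m2.png

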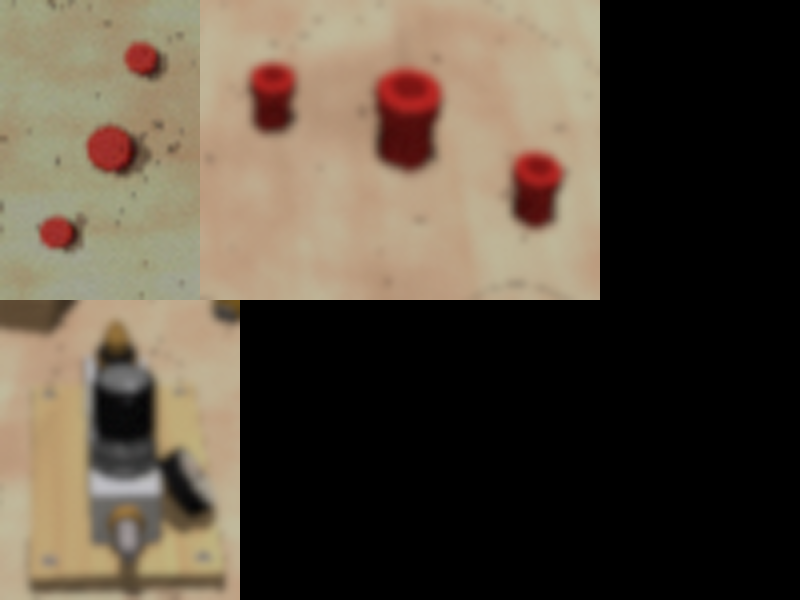

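The middle cap is clearly the largest; it stands head up. The knob's white line points left in the top image (about 1.2 to 1.3 rad clockwise from the front). In the m1 crop the knob top is near (259,183), the seal near (593,170), and the screws at (122,117), (682,58), (147,366) and (711,303).

```bash
cat > h.py <<'E'
import pickle,numpy as np
from scipy.optimize import least_squares
C=pickle.load(open("c0.pkl","rb"))
def proj(n,p):
    c=C[n];q=c["world_to_cam"]@np.r_[p,1];q=c["K"]@q[:3];return q[:2]/q[2]
def px(u,v,ox,oy,s): return np.array([(u+.5)/s-.5+ox,(v+.5)/s-.5+oy])
def ray(n,uv,z):
    c=C[n];M=c["world_to_cam"];R=M[:3,:3];o=-R.T@M[:3,3];d=R.T@np.linalg.solve(c["K"],np.r_[uv,1]);return (o+d*(z-o[2])/d[2])
E
python3 - <<'E'
from h import *
t=lambda u,v:px(u,v,245,175,8); s=lambda u,v:px(u,v-300,235,180,4)
print("cap top view",ray("top",px(110,149,165,205,4),46),"side",ray("side",px(207,91,265,270,4),46),"side base",ray("side",px(206,153,265,270,4),0))
for a in((142,59),(58,232)): print("other",ray("top",px(*a,165,205,4),30))
print("knob",ray("top",t(259,183),121),ray("side",s(125,377),121))
print("nip seal",ray("top",t(593,171),74),"tip",ray("top",t(600,157),97.5),"side tip",ray("side",s(116,323),97.5))
# screws a±, order back-left(+y), back-right, front-left, front-right
st=[t(122,117),t(682,58),t(147,366),t(711,303)]; ss=[s(203,557),s(181,390),None,None]
P=[ray("top",u,16) for u in st];print(np.round(P,1), np.mean(P,0))
print("side screws",[ray("side",s(*a),16).round(1) for a in((50,560),(203,557),(50,393),(181,392))])
d=P[0]+P[2]-P[1]-P[3];print("yaw",np.arctan2(-d[0],d[1]))
for n,p in(("tape",(396,229)),("block",(386,173)),("marker",(192,185))):print(n,ray("top",p,20).round())
E
```

```text
cap top view [401.45365616 295.16485823  46.        ] side [403.05701081 302.62352128  46.        ] side base [400.52478425 299.28069225   0.        ]
other [473.01481534 274.18565497  30.        ]
other [339.23006367 336.57963668  30.        ]
knob [524.66573013  34.61209097 121.        ] [523.55743502  36.85441825 121.        ]
nip seal [536.99532132 -92.6272017   74.        ] tip [538.06242039 -93.52478143  97.5       ] side tip [537.10095781 -88.63738633  97.5       ]
[[ 570.3   89.    16. ]
 [ 592.9 -133.2   16. ]
 [ 470.8   79.3   16. ]
 [ 494.5 -142.7   16. ]] [532.10527294 -26.92154065  16.        ]
side screws [array([568.5,  93. ,  16. ]), array([470.1,  84.2,  16. ]), array([ 590.1, -130.2,   16. ]), array([ 490.4, -137.9,   16. ])]
yaw 0.10382402605203726
tape [ 440. -337.   20.]
block [ 620. -312.   20.]
marker [584. 303.  20.]
```

Top and side agree: knob (524,35.5), nipple (537.5,-92), unit yaw 0.10, and the knob–nipple distance comes out at 128 mm as given. The cap is at about (402,297). Moving above the knob.

Call:
servo_tool(linear=[[0.161,-0.132,0],[0.161,-0.132,0],[0.161,-0.132,0],[0.161,-0.132,0],[0.161,-0.132,0],[0.161,-0.132,0],[0.161,-0.132,0],[0.161,-0.132,0]], spin=[0,0,0,0,0,0,0,0], hand=1)

```text
time: 1.1
tool_pos: [331.3, -234.2, 226.5]
tcp_rot: [-3.141, 0.0, 0.265]
contact_force: [-0.8, 0.2, 0.1]
grip_width: 91.8
finger_force: 0.0
```

Call:
servo_tool(linear=[[0.161,-0.132,0],[0.161,-0.132,0],[0.161,-0.132,0],[0.161,-0.132,0],[0.161,-0.132,0],[0.161,-0.132,0],[0.161,-0.132,0],[0.161,-0.132,0]], spin=[0,0,0,0,0,0,0,0])

```text
time: 2.1
tool_pos: [524.6, 37.0, 226.3]
tcp_rot: [-3.142, 0.001, 0.265]
contact_force: [0.2, -0.3, -0.2]
grip_width: 92.0
finger_force: 0.0
```

Call:
servo_tool(linear=[[0,0,0],[0,0,0],[0,0,0.1],[0,0,0.1],[0,0,0.1],[0,0,0.1],[0,0,0],[0,0,0]], spin=[0,0,0,0,0,0,0,0])

```text
time: 3.1
tool_pos: [524.3, 35.1, 147.6]
tcp_rot: [3.141, -0.001, 0.264]
contact_force: [0.8, 0.4, 0.7]
grip_width: 91.8
finger_force: 0.0
```

Call:
servo_tool(linear=[[0,0,0.07],[0,0,0.07],[0,0,0.07],[0,0,0.06],[0,0,0],[0,0,0],[0,0,0],[0,0,0]], spin=[0,0,0,0,0,0,0,0])

```text
time: 4.1
tool_pos: [524.4, 35.8, 93.1]
tcp_rot: [3.141, -0.001, 0.265]
contact_force: [0.1, 0.0, -0.5]
grip_width: 92.2
finger_force: 0.0
```

Call:
servo_tool(linear=[[0,0,0],[0,0,0],[0,0,0],[0,0,0],[0,0,0],[0,0,0],[0,0,0],[0,0,0]], spin=[0,0,0,0,0,0,0,0], hand=-1)

```text
time: 5.1
tool_pos: [523.9, 36.6, 92.8]
tcp_rot: [-3.14, 0.0, 0.265]
contact_force: [-0.5, 5.1, 1.4]
grip_width: 42.6
finger_force: 30.0
```

Call:
servo_tool(linear=[[0,0,0],[0,0,0],[0,0,0],[0,0,0],[0,0,0],[0,0,0],[0,0,0],[0,0,0]], spin=[-0.1,-0.1,-0.1,-0.1,-0.1,-0.1,0,0])

```text
time: 6.1
tool_pos: [524.5, 35.9, 92.7]
tcp_rot: [3.141, -0.0, 1.204]
contact_force: [2.9, 2.8, -0.3]
grip_width: 42.4
finger_force: 30.0
```

```bash
python3 -c "
from plant import monitor
o=monitor.get_obs();print(o['moment'],o['contact_force'],o['tcp_rot'],o['tool_pos'])"
```

```text
[ 0.44513608 -0.49726786  0.10481986] [ 2.92559751  2.75480788 -0.29066482] [ 3.14077011e+00 -4.05843782e-04  1.20435255e+00] [524.51805746  35.93811447  92.74985616]
```

Call:
servo_tool(linear=[[0,0,0],[0,0,0],[0,0,0],[0,0,0],[0,0,0],[0,0,0],[0,0,0],[0,0,0]], spin=[-0.05,-0.05,-0.05,-0.05,0,0,0,0])

```text
time: 7.1
tool_pos: [524.8, 35.7, 92.8]
tcp_rot: [3.14, 0.0, 1.519]
contact_force: [4.8, 1.2, -3.4]
grip_width: 42.8
finger_force: 30.0
```

```bash
python3 -c "
from plant import monitor
o=monitor.get_obs();print(o['moment'],o['contact_force'],o['tcp_rot'],o['tool_pos'])"
```

```text
[ 0.28291849 -0.98785486 -0.27986972] [ 4.84422819  1.22599353 -3.40242608] [3.14008722e+00 3.45300425e-05 1.51911680e+00] [524.79543265  35.69002337  92.7890277 ]
```

Call:
servo_tool(linear=[[0,0,0],[0,0,0],[0,0,0],[0,0,0],[0,0,0],[0,0,0],[0,0,0],[0,0,0]], spin=[-0.05,-0.05,-0.05,0,0,0,0,0])

```text
time: 8.1
tool_pos: [525.3, 34.9, 92.9]
tcp_rot: [3.139, 0.002, 1.755]
contact_force: [6.3, -2.4, -3.2]
grip_width: 42.5
finger_force: 30.0
```

```bash
python3 -c "
from plant import monitor
o=monitor.get_obs();print(o['moment'],o['contact_force'],o['tcp_rot'],o['tool_pos'])"
```

```text
[-0.28395897 -1.14708438 -0.38135288] [ 6.26911622 -2.36309038 -3.17220443] [3.13944971e+00 1.80355699e-03 1.75470568e+00] [525.26131597  34.85450785  92.89022686]
```

Call:
servo_tool(linear=[[0,0,0],[0,0,0],[0,0,0],[0,0,0],[0,0,0],[0,0,0],[0,0,0],[0,0,0]], spin=[0,0,0,0,0,0,0,0], hand=1)

```text
time: 9.1
tool_pos: [524.1, 35.8, 92.7]
tcp_rot: [-3.142, 0.0, 1.757]
contact_force: [0.4, 0.8, -0.6]
grip_width: 92.0
finger_force: 0.0
```

Call:
servo_tool(linear=[[0,0,-0.1],[0,0,-0.1],[0,0,-0.1],[0,0,-0.1],[0,0,-0.1],[0,0,0],[0,0,0],[0,0,0]], spin=[0,0,-0.1,-0.1,-0.1,-0.1,-0.1,-0.1])

```text
time: 10.1
tool_pos: [524.0, 35.8, 192.7]
tcp_rot: [-3.142, 0.0, 2.705]
contact_force: [0.3, 0.2, -0.3]
grip_width: 91.5
finger_force: 0.0
```

```bash
python3 - <<'E'
from plant import monitor
import numpy as np
o=monitor.get_obs();p=o['tool_pos'];y=o['tcp_rot'][2];print(p,y,o['joint_positions'])
d=np.array([402-p[0],297-p[1]])
print(d@[np.cos(y),np.sin(y)]/200,d@[np.sin(y),-np.cos(y)]/200)
E
```

```text
[524.03391158  35.8071448  192.74054767] 2.7046655526505696 [-7.77111365e-02  3.72384560e-01  1.57722031e+00 -6.30251803e-05
  1.19196982e+00 -1.21155705e+00]
1.1054761955441645 0.9250794347464893
```

Call:
servo_tool(linear=[[0.138,0.116,0],[0.138,0.116,0],[0.138,0.116,0],[0.138,0.116,0],[0.138,0.116,0],[0.138,0.115,0],[0.138,0.115,0],[0.138,0.115,0]], spin=[0,0,0,0,0,0,0,0])

```text
time: 11.1
tool_pos: [403.1, 298.5, 192.7]
tcp_rot: [3.142, 0.0, 2.699]
contact_force: [0.4, 0.3, 0.4]
grip_width: 91.5
finger_force: 0.0
```

```bash
python3 - <<'E'
from plant import monitor,optics
import cv2,pickle,numpy as np
d={n:optics.capture(n) for n in("side","top")};pickle.dump(d,open("c1.pkl","wb"))
def crop(n,x,y,w,h,s):
    return cv2.resize(d[n]["frame"][y:y+h,x:x+w],None,fx=s,fy=s,interpolation=cv2.INTER_CUBIC)
big=np.zeros((600,800,3),np.uint8)
big[:300,:]=crop("top",245,178,100,38,8)[:300]
big[300:600,:400]=crop("side",265,240,100,75,4)
big[300:600,400:]=crop("top",145,200,100,75,4)
cv2.imwrite("pics/m3.png",big)
print(monitor.get_obs()["tool_pos"])
E
```

```text
[402.23229857 299.81712394 192.69460105]
```

View pics/m3.png

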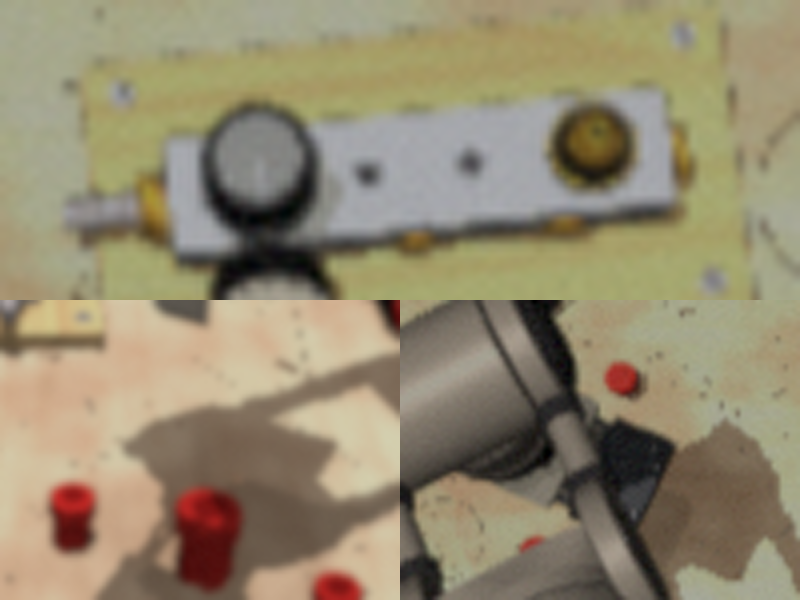

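The knob's white line now points to the front ((258,158) to (262,182) in the crop), so the knob is at its stop. The big cap stands untouched under the gripper, at (208,520) in the side crop. Descending to it.

Call:
servo_tool(linear=[[0,0,0.09],[0,0,0.09],[0,0,0.09],[0,0,0.09],[0,0,0.09],[0,0,0.09],[0,0,0.09],[0,0,0.09]], spin=[0,0,0,0,0,0,0,0])

```text
time: 12.2
tool_pos: [404.2, 296.8, 48.2]
tcp_rot: [-3.142, 0.0, 2.699]
contact_force: [0.3, -1.2, -0.4]
grip_width: 91.7
finger_force: 0.0
```

Call:
servo_tool(linear=[[0,0,0.05],[0,0,0.05],[0,0,0.05],[0,0,0],[0,0,0],[0,0,0],[0,0,0],[0,0,0]], spin=[0,0,0,0,0,0,0,0])

```text
time: 13.2
tool_pos: [403.8, 297.5, 18.8]
tcp_rot: [3.141, 0.0, 2.7]
contact_force: [-0.4, -0.3, -0.3]
grip_width: 91.8
finger_force: 0.0
```

Call:
servo_tool(linear=[[0,0,0],[0,0,0],[0,0,0],[0,0,0],[0,0,0],[0,0,0],[0,0,0],[0,0,0]], spin=[0,0,0,0,0,0,0,0], hand=-1)

```text
time: 14.2
tool_pos: [403.7, 297.5, 18.7]
tcp_rot: [-3.142, 0.0, 2.7]
contact_force: [0.6, -0.1, -0.1]
grip_width: 35.1
finger_force: 30.0
```

```bash
python3 - <<'E'
from plant import monitor,optics
import cv2,pickle,numpy as np
o=monitor.get_obs();print(o["tool_pos"],o["tcp_rot"],o["contact_force"])
d={n:optics.capture(n) for n in("side",)};pickle.dump(d,open("c2.pkl","wb"))
cv2.imwrite("pics/m4.png",cv2.resize(d["side"]["frame"][250:325,267:367],None,fx=8,fy=8,interpolation=cv2.INTER_CUBIC))
E
```

```text
[403.6994827  297.45089835  18.66896838] [-3.14152036e+00  6.70807735e-05  2.69953452e+00] [ 0.57755907 -0.14645418 -0.06463935]
```

View pics/m4.png

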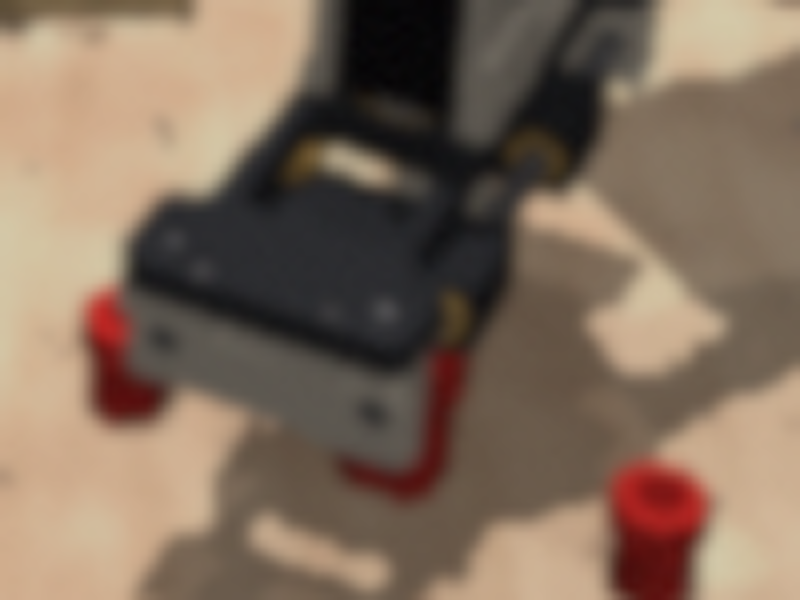

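The cap's head is between the pads (opening 35.1 mm, so a 36 mm ribbed head). Its right edge at (465,355) has not shifted. Lifting, turning to yaw ≈ π, and carrying it over the nipple. The knob grip readings put the nipple at about (538.3,-91).

Call:
servo_tool(linear=[[0,0,-0.09],[0,0,-0.09],[0,0,-0.09],[0,0,-0.1],[0,0,-0.1],[0,0,-0.1],[0,0,-0.09],[0,0,-0.09]], spin=[-0.035,-0.035,-0.035,-0.035,-0.035,-0.035,-0.035,-0.035])

```text
time: 15.25
tool_pos: [403.4, 297.3, 169.2]
tcp_rot: [-3.141, -0.0, 3.141]
contact_force: [-0.6, -0.8, -1.0]
grip_width: 35.1
finger_force: 30.0
```

Call:
servo_tool(linear=[[-0.0425,-0.121,0],[-0.0425,-0.121,0],[-0.0425,-0.121,0],[-0.0425,-0.121,0],[-0.0425,-0.121,0],[-0.0425,-0.121,0],[-0.0425,-0.121,0],[-0.0425,-0.121,0]], spin=[0,0,0,0,0,0,0,0])

```text
time: 16.25
tool_pos: [471.3, 102.9, 168.6]
tcp_rot: [-3.141, -0.0, 3.139]
contact_force: [-0.1, 0.8, -0.4]
grip_width: 35.4
finger_force: 30.0
```

Call:
servo_tool(linear=[[-0.0425,-0.122,0],[-0.0425,-0.122,0],[-0.0425,-0.122,0],[-0.0425,-0.122,0],[-0.0425,-0.121,0],[-0.0425,-0.121,0],[-0.0425,-0.121,0],[-0.0425,-0.121,0]], spin=[0,0,0,0,0,0,0,0])

```text
time: 17.25
tool_pos: [538.8, -91.6, 168.5]
tcp_rot: [3.141, -0.001, 3.139]
contact_force: [0.1, 0.7, -0.2]
grip_width: 35.4
finger_force: 30.0
```

Call:
servo_tool(linear=[[0,0,0.05],[0,0,0.05],[0,0,0.05],[0,0,0.05],[0,0,0],[0,0,0],[0,0,0],[0,0,0]], spin=[0,0,0,0,0,0,0,0])

```text
time: 18.25
tool_pos: [539.0, -90.9, 129.0]
tcp_rot: [-3.141, 0.001, 3.139]
contact_force: [-0.4, 0.3, -1.0]
grip_width: 35.3
finger_force: 30.0
```

```bash
python3 - <<'E'
from plant import monitor,optics
import cv2,pickle,numpy as np
o=monitor.get_obs();print(o["tool_pos"],o["tcp_rot"],o["contact_force"])
d={n:optics.capture(n) for n in("side","top")};pickle.dump(d,open("c3.pkl","wb"))
a=cv2.resize(d["side"]["frame"][165:240,230:305],None,fx=8,fy=8,interpolation=cv2.INTER_CUBIC)
b=cv2.resize(d["top"]["frame"][160:235,305:330],None,fx=8,fy=8,interpolation=cv2.INTER_CUBIC)
cv2.imwrite("pics/m5.png",np.hstack([a,b]))
E
```

```text
[538.99891872 -90.92650888 129.02407457] [-3.14128091e+00  6.44402900e-04  3.13931138e+00] [-0.37874057  0.28103469 -0.95887391]
```

View pics/m5.png

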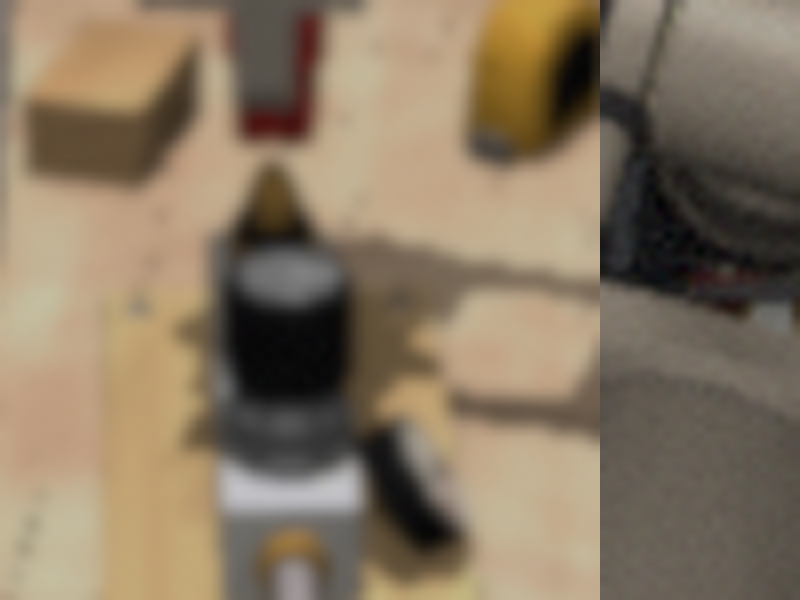

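The cap's skirt centre is at column 277 and the nipple's tip and seal at 270–273. The cap therefore sits about 2 mm toward the robot, so I shift +x by 2 mm. It hangs level, with its rim at row 135 above the tip at row 165. Then I descend to just above lip contact.

Call:
servo_tool(linear=[[-0.01,0,0],[0,0,0.03],[0,0,0.03],[0,0,0.03],[0,0,0.02],[0,0,0],[0,0,0],[0,0,0]], spin=[0,0,0,0,0,0,0,0])

```text
time: 19.35
tool_pos: [540.9, -90.9, 106.9]
tcp_rot: [-3.141, 0.0, 3.139]
contact_force: [-0.1, 0.5, -0.9]
grip_width: 35.7
finger_force: 30.0
```

Call:
servo_tool(linear=[[0,0,0.005],[0,0,0.005],[0,0,0.005],[0,0,0.005],[0,0,0.005],[0,0,0],[0,0,0],[0,0,0]], spin=[0,0,0,0,0,0,0,0])

```text
time: 20.35
tool_pos: [540.7, -90.8, 101.7]
tcp_rot: [3.142, -0.0, 3.139]
contact_force: [-1.4, 0.5, 2.2]
grip_width: 34.8
finger_force: 30.0
```

```bash
python3 - <<'E'
from plant import monitor,optics
import cv2,pickle,numpy as np
o=monitor.get_obs();print(o["tool_pos"],o["tcp_rot"],o["contact_force"],o["moment"])
d={n:optics.capture(n) for n in("side",)}
cv2.imwrite("pics/m6.png",cv2.resize(d["side"]["frame"][170:215,240:300],None,fx=12,fy=12,interpolation=cv2.INTER_CUBIC))
E
```

```text
[540.72383466 -90.78986975 101.70124271] [ 3.14159225e+00 -1.82299639e-04  3.13936666e+00] [-1.41404863  0.50564795  2.22529311] [0.31258269 0.17919175 0.03933355]
```

View pics/m6.png

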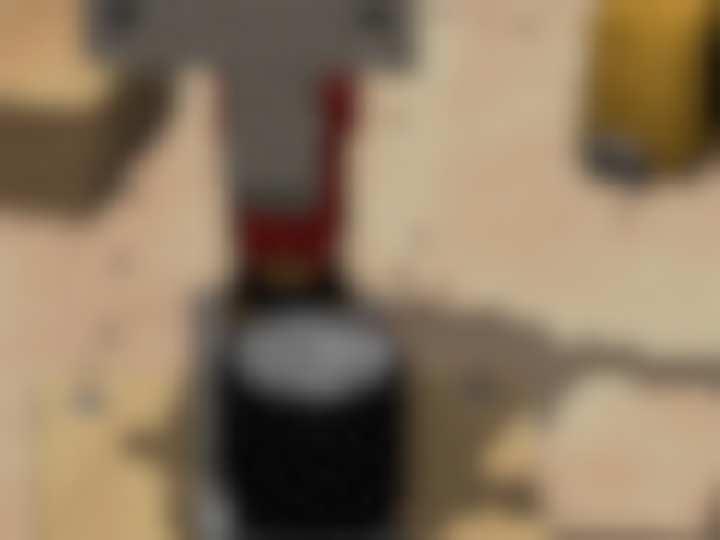

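The cap's skirt (columns 240–348) sits centred over the seal (240–340), and the lips have touched with 2 N up and little side force. Pressing on slowly.

Call:
servo_tool(linear=[[0,0,0.005],[0,0,0.005],[0,0,0.005],[0,0,0.005],[0,0,0],[0,0,0],[0,0,0],[0,0,0]], spin=[0,0,0,0,0,0,0,0])

```text
time: 21.4
tool_pos: [540.5, -90.5, 97.1]
tcp_rot: [3.141, -0.001, 3.139]
contact_force: [-1.3, 1.3, -6.6]
grip_width: 35.4
finger_force: 30.0
```

Call:
servo_tool(linear=[[0,0,0.005],[0,0,0.005],[0,0,0.005],[0,0,0.005],[0,0,0],[0,0,0],[0,0,0],[0,0,0]], spin=[0,0,0,0,0,0,0,0])

```text
time: 22.4
tool_pos: [541.2, -91.0, 94.0]
tcp_rot: [-3.141, 0.001, 3.139]
contact_force: [-0.7, -0.4, 1.5]
grip_width: 35.5
finger_force: 30.0
```

It has clicked: the force went to -6.6 N as the cap pulled itself down. Squeezing the seal now.

Call:
servo_tool(linear=[[0,0,0.005],[0,0,0.005],[0,0,0.005],[0,0,0],[0,0,0],[0,0,0],[0,0,0],[0,0,0]], spin=[0,0,0,0,0,0,0,0])

```text
time: 23.4
tool_pos: [541.3, -91.0, 91.7]
tcp_rot: [-3.141, 0.002, 3.139]
contact_force: [-0.1, -1.1, 9.2]
grip_width: 35.0
finger_force: 30.0
```

```bash
python3 -c "
from plant import monitor
o=monitor.get_obs();print(o['moment'],o['contact_force'],o['tcp_rot'],o['tool_pos'])"
```

```text
[0.02127613 0.07752911 0.0193096 ] [-0.05597477 -1.08277358  9.2423032 ] [-3.14095241e+00  1.66462373e-03  3.13939039e+00] [541.33284555 -90.99487892  91.70944728]
```

```bash
python3 - <<'E'
from plant import monitor,optics
import cv2,numpy as np
d={n:optics.capture(n) for n in("side","top")}
a=cv2.resize(d["side"]["frame"][165:240,230:305],None,fx=6,fy=6,interpolation=cv2.INTER_CUBIC)
b=cv2.resize(d["top"]["frame"][180:230,255:305],None,fx=7,fy=9,interpolation=cv2.INTER_CUBIC)
cv2.imwrite("pics/m7.png",np.hstack([a,b]))
print(monitor.get_obs()["contact_force"])
E
```

```text
[-1.07520966  0.4215013   8.8852228 ]
```

View pics/m7.png

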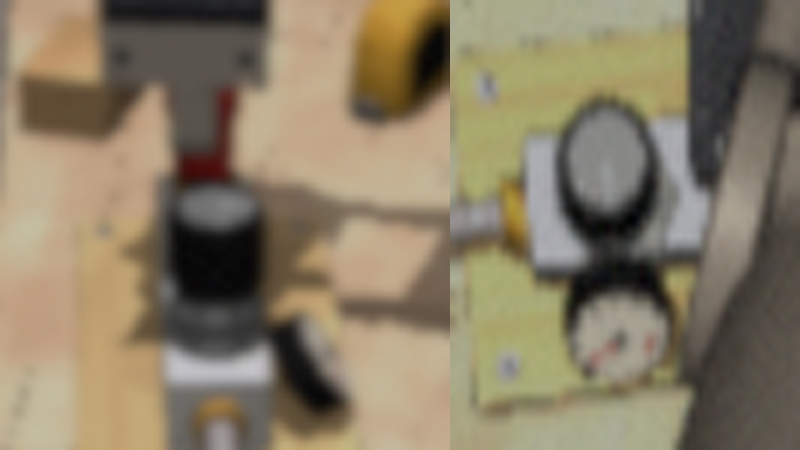

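The gauge needle points lower left (600,355) and the knob's line points to the front. The cap is down on the seal behind the knob, and the block and tape are where they were. Handing in.

```bash
python3 -c "
from plant import workorder
print(workorder.close_job())"
```

```text
the job is handed in; nothing more can be done
None
```

I handed the job in with the knob at its anticlockwise stop and the largest red cap clicked onto the nipple, still gripped and pressed on the seal with about 9 N; the hand-in returned no verdict.

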